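# Pack the boxed set of glazed trim samples

### The job

Pack the white elbow, the blue stepped block and the turquoise nosing level into the open wooden box, where they only fit nested: the elbow's foot on the floor with its upright by one end wall, the block's overhang above that foot, and the nosing capping the block with its lip hanging in the gap at the other end. Then set the loose lid on the box so that it sits square and level, down all round on the rim. Drop nothing, and leave the unglazed terracotta nosing and the other things on the table where they are.

Things in the scene. Friction and masses are not known exactly. Their poses are not given: they have to be found in the camera images.
- sample_box: Open wooden box, fixed, outside 156 x 80 x 76 mm (x, y, z), walls 6, floor 8, inside 144 x 68 x 68 deep. Each long side (+-y) has a central cut-out 100 mm wide, open from the rim down to the floor board: fingers holding a piece across y pass through it. 22 mm corner returns. Origin: centre of underside; x lengthwise, z up. Its ends are alike: pack either way round.
- cove_elbow: White glazed ceramic L profile, blue band near its top, 0.22 kg. Foot 54 (x) x 60 (y) x 14 mm thick; upright 14 mm thick over the foot's -x end (x -27 to -13 mm), 60 mm high in all. Stands on its foot. Origin: centre of the foot's underside; z up. Centre of mass at x -9 mm. Hold it across y by the foot, near x +3 mm, fingertips 3 to 4 mm above the support, to pass the box's cut-outs.
- step_block: Cobalt blue glazed block with a cream stripe, 0.36 kg: body 100 (x) x 60 (y) mm, z 14 to 45 mm; below it a foot, x -10 to +50 mm, z 0 to 14 mm, so the -x end overhangs by 40 mm. Stands on its foot, on the table and later on the box floor with the overhang over the elbow's foot. Origin: below the body's centre, level with the foot's underside; z up. Hold across y.
- nosing: Turquoise glazed nosing, two cream lines, 0.26 kg: plate 116 (x) x 60 (y) x 14 mm (z 42 to 56) and a lip 14 thick down from its +x end (x +44 to +58, z 0 to 42). Origin: below the plate's centre, level with the lip's edge; z out of the plate's top. At first pitched 30 deg on a stand arm, +x end high and away from the robot, lip hooked over the arm's end: lift 50 mm along its own z. Hold across y.
- lid: Loose wooden lid, 0.12 kg: board 160 (x) x 84 (y) x 8 mm (z 5 to 13); under it a panel 134 x 58 x 5 mm that drops inside the box walls with 5 mm play each way; on top a dark bar handle 70 (x) x 14 (y) mm, z 13 to 39. Lies panel down on the table. Origin: centre of the panel's underside; z up. Seated, its origin is 71 mm above the box's origin.
- drying_stand: Fixed wooden drying stand, base 135 x 215 x 14 mm, with two sloping arms 150 mm apart along its y, each 100 long, 40 wide, 14 thick (10 mm of a nosing's plate is free on either side), rising at 30 deg towards its +x, upper ends 120 mm above the table. One carries the turquoise nosing, the other the terracotta one, either way. Origin: centre of underside; -x side towards the robot.
- raw_nosing: Unglazed terracotta nosing of the same shape and pose as the turquoise one, on the other arm of the stand; to be left alone. Origin and axes as for the turquoise one.
- glaze_jar: Small lidded glaze jar, diameter 42, height 55 mm, standing; leave alone. Origin: centre of its underside.
- brush: Flat paint brush 150 mm long lying in front of the box; leave alone. Origin: underside, its x axis along the brush.
- bud_vase: Small pale blue vase, diameter 52, height 70 mm, standing; leave alone. Origin: centre of its underside.
- sanding_block: Cork sanding block 75 x 45 x 28 mm lying flat; leave alone. Origin: centre of its underside.

How it is judged:
On the way, in this order (a step that is already met when the one before it is completed fails the run):
1. the white elbow lies level on the box's floor between the walls, square, and let go (x of cove_elbow in the frame of sample_box between -0.048 and 0.048 m and y of cove_elbow in the frame of sample_box between -0.009 and 0.009 m and z of cove_elbow in the frame of sample_box between 0.006 and 0.0115 m and angle between cove_elbow's own z axis and vertical below 0.06 rad and angle between the x axis of cove_elbow and the x axis of sample_box, either way round below 0.15 rad and contact force between the fingers and cove_elbow below 0.1 N and linear speed of cove_elbow below 0.02 m/s and angular speed of cove_elbow below 0.2 rad/s), for 0.2 s.
2. the blue block lies level over the elbow's foot, let go (x of cove_elbow in the frame of sample_box between -0.048 and 0.048 m and y of cove_elbow in the frame of sample_box between -0.009 and 0.009 m and z of cove_elbow in the frame of sample_box between 0.006 and 0.0115 m and angle between each of cove_elbow, step_block's own z axis and vertical below 0.06 rad and angle between the x axis of each of cove_elbow, step_block and the x axis of sample_box, either way round below 0.15 rad and x of step_block in the frame of sample_box between -0.016 and 0.016 m and y of step_block in the frame of sample_box between -0.009 and 0.009 m and z of step_block in the frame of sample_box between 0.006 and 0.0115 m and contact force between the fingers and step_block below 0.1 N and linear speed of step_block below 0.02 m/s and angular speed of step_block below 0.2 rad/s), for 0.2 s.
3. the turquoise nosing caps the block, level, with its lip down in the gap, let go (x of cove_elbow in the frame of sample_box between -0.048 and 0.048 m and y of cove_elbow in the frame of sample_box between -0.009 and 0.009 m and z of cove_elbow in the frame of sample_box between 0.006 and 0.0115 m and angle between each of cove_elbow, step_block, nosing's own z axis and vertical below 0.06 rad and angle between the x axis of each of cove_elbow, step_block, nosing and the x axis of sample_box, either way round below 0.15 rad and x of step_block in the frame of sample_box between -0.016 and 0.016 m and y of step_block in the frame of sample_box between -0.009 and 0.009 m and z of step_block in the frame of sample_box between 0.006 and 0.0115 m and x of nosing in the frame of sample_box between -0.02 and 0.02 m and y of nosing in the frame of sample_box between -0.009 and 0.009 m and z of nosing in the frame of sample_box between 0.008 and 0.0155 m and contact force between the fingers and nosing below 0.1 N and linear speed of nosing below 0.02 m/s and angular speed of nosing below 0.2 rad/s), for 0.2 s.
At the end, for the whole second after the job is handed in: Elbow and block down on the box floor (3.5 mm), nosing down on the block (4.5 mm), all inside the walls, level within 3.4 deg and square within 8.6 deg, either way round; lid board down on the rim (2 mm), centred within 10 mm, level within 2 deg, square within 7.4 deg; all at rest (x of cove_elbow in the frame of sample_box between -0.048 and 0.048 m and y of cove_elbow in the frame of sample_box between -0.009 and 0.009 m and z of cove_elbow in the frame of sample_box between 0.006 and 0.0115 m and angle between each of cove_elbow, step_block, nosing's own z axis and vertical below 0.06 rad and angle between the x axis of each of cove_elbow, step_block, nosing and the x axis of sample_box, either way round below 0.15 rad and x of step_block in the frame of sample_box between -0.016 and 0.016 m and y of step_block in the frame of sample_box between -0.009 and 0.009 m and z of step_block in the frame of sample_box between 0.006 and 0.0115 m and x of nosing in the frame of sample_box between -0.02 and 0.02 m and y of nosing in the frame of sample_box between -0.009 and 0.009 m and z of nosing in the frame of sample_box between 0.008 and 0.0155 m and horizontal distance between lid and sample_box below 0.01 m and z of lid in the frame of sample_box between 0.0685 and 0.073 m and angle between lid's own z axis and vertical below 0.035 rad and angle between the x axis of lid and the x axis of sample_box, either way round below 0.13 rad and linear speed of each of cove_elbow, step_block, nosing, lid below 0.02 m/s and angular speed of each of cove_elbow, step_block, nosing, lid below 0.2 rad/s); the robot touches nothing.
It fails at once if a glazed sample or the lid is dropped (moves faster than 0.7 m/s without being held, a fall of some 25 mm) ((linear speed of cove_elbow above 0.7 m/s and contact force between the fingers and cove_elbow below 0.1 N) or (linear speed of step_block above 0.7 m/s and contact force between the fingers and step_block below 0.1 N) or (linear speed of nosing above 0.7 m/s and contact force between the fingers and nosing below 0.1 N) or (linear speed of lid above 0.7 m/s and contact force between the fingers and lid below 0.1 N)).
It fails at once if the terracotta nosing or another bystander is moved more than 20 mm (distance of any of raw_nosing, glaze_jar, brush, bud_vase, sanding_block from where it was at the start of the episode above 0.02 m).
It also fails if it takes over 72 s, if anything falls off the work surface, if the arm or the gripper's body presses on something with over 40 N, if the wrist force passes 120 N, or if a joint passes its speed limit or range.

### The arm

A 6-joint arm with a two-finger parallel gripper is mounted at the origin on the work surface. World frame = base frame: x ahead of the robot, y to its left, z up, the work surface at z = 0. Lengths are in m, angles in rad, forces in N, time in s.
With the tool pointing down it reaches from about 0.275 to 0.825 m from the base axis. Payload 4.9 kg.
Tool frame: the origin (TCP) lies at the very end of the fingers, on their centre line; the grasp point (between the pads) lies behind it (manip.grip_depth is the z of the grasp point in the tool frame, in m); z points along the fingers, y is the line along which they close (so a half turn about z gives the same grasp; the last joint's range is limited). The gripper opens to 85 mm and grips with 20 to 120 N. Pads are 22 mm wide; open, the fingers measure 114 mm over their backs; the gripper's body (76 mm by 85 mm) begins 54 mm behind the grasp point. The pads swing forward as they close: fully open they stand 13 mm farther back than shut.
Start: joints at [-1.48, 0.326, -0.193, 1.052, 0, 1.437], TCP at [0.123, -0.536, 0.231] pointing down, gripper open.
Joint ranges: [-2.65, 2.65], [-0.97, 1.79], [-1.3, 1.35], [-1.93, 2.1], [-1.47, 1.37], [-3.14, 3.14]. Speed limits (rad/s): [2.57, 2.57, 3.14, 3.14, 3.14, 3.14].

### API

Orientations are given as a 3x3 rotation matrix whose columns are the frame's x, y, z axes.
In Python, from cell import manip, cams, effector gives the robot as it stands (manip), with the cameras (cams) and the gripper (effector). Calls block until the motion is done:
- manip.movep(position, orientation): joint-space move of the TCP to a pose.
- manip.move_linear(position, frame=None, v=0.15): straight line of the TCP; frame=None keeps the orientation; v is the mean speed in m/s.
- manip.set_joints(angles): joint-space move.
- effector.ungrasp() and effector.gripper_close(newtons=None): open the fingers fully, or close them until they stop; newtons is the grip in N (None keeps the last).
- manip.dwell(seconds).
- manip.solve_ik(position, orientation): joint angles nearest the present ones, or None.
- cams.camera(name): name is "scene" or "top" or "wrist"; returns (picture, depth): 480x640x3 uint8, red, green, blue; 480x640 float32, m along the optical axis (not along the pixel's ray), 0 where there is no reading.
- cams.calibration(name): a dict with "vfov" (degrees; the focal length in pixels is half the picture's height over the tangent of half this angle, whatever the lens; pixels are square), "cx", "cy" (the principal point, pixels), "world_from_camera" (4x4, takes a point from camera to world coordinates). Camera axes: x right, y down, z forward; pixel columns grow to the right and rows downward; lengths in m; the calibration is good to about 2 mm. A picture is of the moment at which its call begins: read the wrist's pose just before it. calibration takes no time and is no camera call; for the wrist camera it gives the pose at the moment of the call.
A pose or a line that the arm cannot do raises manip.MotionError and nothing moves.
- manip.sign_off(): hands the job in; it is judged then, once.
Readings, each from a call of its own:
- manip.get_t(): time.
- manip.get_joints(): joint angles.
- manip.get_dq(): joint speeds.
- manip.get_tau(): joint torques, N m.
- manip.get_tcp_pos(): TCP position.
- manip.get_tool_rot(): TCP orientation.
- manip.get_contact_force(): force on the tool from outside, world axes, zero at the start.
- manip.get_wrist_torque(): the same for the moment, N m.
- manip.get_gripper_width(): finger opening in m.
- manip.get_grasp_force(): force on a finger pad.
Only numpy, scipy, OpenCV 4.12 (cv2) and the standard library are available. Lean on these libraries where they do the work, as an engineer would, in place of code of your own. Each camera call takes 0.05 s, during which the arm holds its last target. There are 200 camera calls.

## Working session

There is one attempt and no reset: what is moved stays moved. The work goes in short steps, each a Python script; the robot and the scene stay as the last script left them, time stands still between calls to the robot, and variables do not carry over. Pictures are saved under pics/ and viewed, at most 10 in all, crops included, and the job is handed in when it is done.

```bash
mkdir -p pics; ls; python3 - <<'E'
from cell import manip as m, cams, effector
import cv2,numpy as np
for n in("scene","top"):
    p,d=cams.camera(n); cv2.imwrite(f"pics/{n}0.png",p[:,:,::-1]); np.savez(f"{n}0.npz",p=p,d=d)
    c=cams.calibration(n); print(n,c,(d>0).mean())
print(m.grip_depth,m.get_t())
E
```

```text
cell.py
pics
scene {'vfov': 49.65679015792225, 'cx': 312.50729572004735, 'cy': 244.1485587362992, 'world_from_camera': array([[ 0.47453561,  0.55212878, -0.68554341,  1.403842  ],
       [ 0.88017761, -0.28863857,  0.37679591, -0.49713749],
       [ 0.0101656 , -0.78220303, -0.62294067,  0.87349311],
       [ 0.        ,  0.        ,  0.        ,  1.        ]])} 0.9958723958333333
top {'vfov': 46.617269793652206, 'cx': 321.76452637085697, 'cy': 237.2712334853222, 'world_from_camera': array([[-0.01632022, -0.99161183,  0.12821714,  0.36111429],
       [-0.99966347,  0.01876829,  0.01790813,  0.00298526],
       [-0.02016433, -0.12788173, -0.99158442,  1.30693475],
       [ 0.        ,  0.        ,  0.        ,  1.        ]])} 0.9959147135416667
-0.0187 0.1
```

View pics/scene0.png

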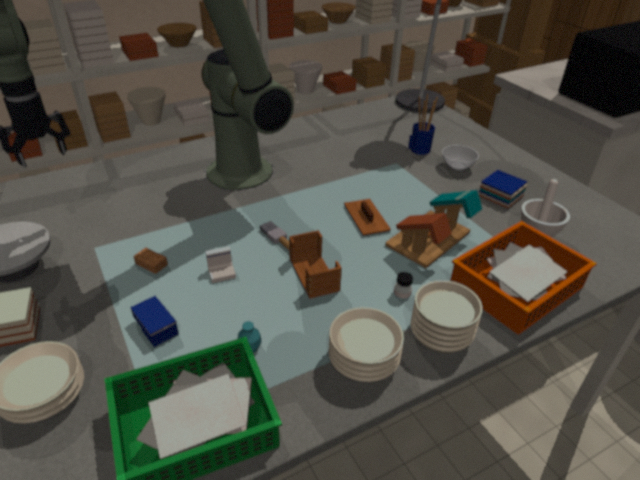

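View pics/top0.png

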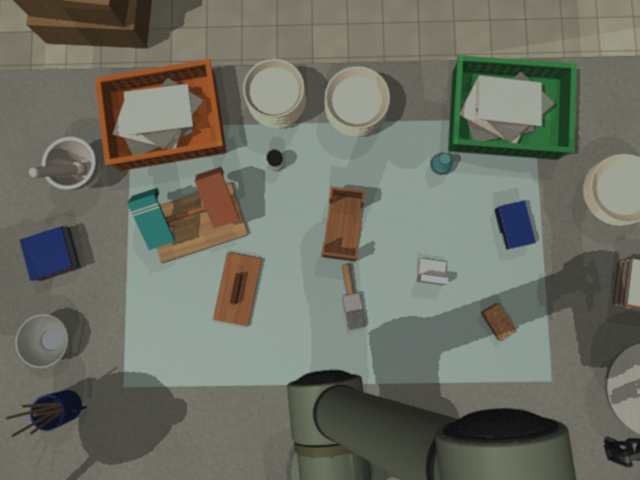

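The scene view shows the stand with the turquoise nosing on its far arm (scene 455,205). In the top view I can place the turquoise nosing at (150,218), terracotta at (217,198), box at (344,223), lid at (238,288), elbow at (432,270), block at (516,225), jar at (275,158), brush at (352,295), vase at (442,162) and cork at (498,320).

```bash
cat > h.py <<'E'
from cell import manip as m, cams, effector
import cv2,numpy as np
def look(n,save=None):
    c=cams.calibration(n); p,d=cams.camera(n)
    if save: cv2.imwrite(f"pics/{save}.png",p[:,:,::-1])
    return p,cloud(c,d)
def cloud(c,d):
    f=240/np.tan(np.radians(c["vfov"]/2)); v,u=np.mgrid[:480,:640]
    P=np.stack([(u-c["cx"])/f*d,(v-c["cy"])/f*d,d],-1); T=c["world_from_camera"]
    W=P@T[:3,:3].T+T[:3,3]; W[d<=0]=np.nan; return W
def rect(W,mask):
    "min-area rectangle of the xy of masked points: centre, (long,short), yaw of long side"
    k=cv2.connectedComponentsWithStats(mask.astype(np.uint8))
    i=1+np.argmax(k[2][1:,4]); q=W[k[1]==i]
    (c,s,a)=cv2.minAreaRect((q[:,:2]*1000).astype(np.float32)); a=np.radians(a)
    if s[0]<s[1]: s=s[::-1]; a+=np.pi/2
    return np.array(c)/1000,np.round(s,1),(a+np.pi/2)%np.pi-np.pi/2,np.median(q[:,2]),len(q)
def near(W,c,r): return np.hypot(W[...,0]-c[0],W[...,1]-c[1])<r
def hsv(p): return cv2.cvtColor(p,cv2.COLOR_RGB2HSV)
E
python3 - <<'E'
from h import *
np.set_printoptions(precision=4,suppress=True)
for n in("top","scene"):
    z=np.load(n+"0.npz"); W=cloud(cams.calibration(n),z["d"]); np.save(n+"W.npy",W)
    mm=[(W[y,x]) for y,x in([(350,200)] if n=="top" else [(300,120)])]; print(n,"table",mm)
    if n=="top":
        for k,(u,v) in dict(turq=(150,218),raw=(217,198),box=(344,223),lid=(238,288),elbow=(432,270),block=(516,225),jar=(275,158),vase=(442,162),cork=(498,320)).items():
            c=W[v,u]; 
            for lo in (.006,.02,.045,.065): 
                try: print(k,c,lo,rect(W,near(W,c,.12)&(W[...,2]>lo)))
                except Exception as e: pass
E
```

```text
top table [array([ 0.2719,  0.314 , -0.0047])]
turq [0.5651 0.3992 0.1128] 0.006 (array([0.5702, 0.3557]), array([155.1, 153.6]), np.float64(0.30581791192971486), np.float64(0.016185555698527976), 4189)
turq [0.5651 0.3992 0.1128] 0.02 (array([0.581 , 0.3644]), array([143.4, 129.5]), np.float64(-1.264122308443262), np.float64(0.10650983159820537), 1879)
turq [0.5651 0.3992 0.1128] 0.045 (array([0.581 , 0.3644]), array([143.4, 129.5]), np.float64(-1.264122308443262), np.float64(0.10696965966842598), 1849)
turq [0.5651 0.3992 0.1128] 0.065 (array([0.5687, 0.403 ]), array([129.5,  62.4]), np.float64(0.30667401835163455), np.float64(0.10967165889665753), 1667)
raw [0.606  0.252  0.1155] 0.006 (array([0.5893, 0.2941]), array([153.9, 149.3]), np.float64(0.3234649494189614), np.float64(0.016485901932769442), 3878)
raw [0.606  0.252  0.1155] 0.02 (array([0.6012, 0.2994]), array([146.7, 128.6]), np.float64(-1.265215402912685), np.float64(0.10696020450892019), 1779)
raw [0.606  0.252  0.1155] 0.045 (array([0.6012, 0.2994]), array([146.7, 128.6]), np.float64(-1.265215402912685), np.float64(0.10
[... 2940 characters left out ...]
4(0.07241037900189573), 759)
vase [ 0.6883 -0.2505  0.0691] 0.045 (array([ 0.7602, -0.3227]), array([92.9, 75.9]), np.float64(1.4576077194087849), np.float64(0.07595188428329847), 481)
vase [ 0.6883 -0.2505  0.0691] 0.065 (array([ 0.7602, -0.3227]), array([92.9, 75.9]), np.float64(1.4576077194087849), np.float64(0.07656469093673879), 396)
cork [ 0.3306 -0.3693  0.0261] 0.006 (array([ 0.3273, -0.3711]), array([75.3, 46.8]), np.float64(0.5372418169676383), np.float64(0.0261075983034722), 739)
cork [ 0.3306 -0.3693  0.0261] 0.02 (array([ 0.3274, -0.3713]), array([75.3, 46.3]), np.float64(0.5372418169676383), np.float64(0.026392606978290933), 677)
scene table [array([ 0.4222, -0.4738,  0.0035])]
```

```bash
cat >> h.py <<'E'
def Rz(a): c,s=np.cos(a),np.sin(a); return np.array([[c,-s,0],[s,c,0],[0,0,1.]])
DOWN=np.diag([1.,-1,-1])   # tool x along +x, y along -y, z down
E
python3 - <<'E'
from h import *
np.set_printoptions(precision=4,suppress=True)
W=np.load("sceneW.npy"); p=np.load("scene0.npz")["p"]
def g(k,c,lo,r=.12,hi=1): print(k,lo,*rect(W,near(W,c,r)&(W[...,2]>lo)&(W[...,2]<hi)))
g("box",(.554,-.023),.006);g("lid",(.412,.226),.006);g("lidh",(.412,.228),.025);g("elbow",(.444,-.225),.006,.06);g("elbowup",(.424,-.222),.05,.06);g("block",(.546,-.419),.04,.08)
for n in("scene","top"):
    V=np.load(n+"W.npy"); print(n,"table z",[np.nanmedian(V[near(V,c,.02)][:,2]).round(4) for c in((.45,-.1),(.55,-.3),(.5,.15),(.35,.3))])
q=W[near(W,(.546,-.419),.08)]; l=(q[:,:2]-(.546,-.419))@np.array([[np.cos(.183),-np.sin(.183)],[np.sin(.183),np.cos(.183)]])
for z0 in(.004,.009,.016,.025,.035):
    s=abs(q[:,2]-z0)<.003; a=l[s]; b=a[(abs(a[:,0])<.056)&(abs(a[:,1])<.036)]; print(z0,len(b),"x hist",np.histogram(b[:,0],bins=np.arange(-.06,.061,.01))[0])
c=cams.calibration("wrist"); T=c["world_from_camera"]; R=m.get_tool_rot(); print("cam in tool",R.T@(T[:3,3]-m.get_tcp_pos())); print(R.T@T[:3,:3],c["vfov"])
for pos in((.44,-.22,.25),(.546,-.419,.25),(.554,-.023,.3),(.50,.35,.33)):
    print(pos, m.solve_ik(np.array(pos),Rz(-.15)@DOWN), m.solve_ik(np.array(pos),Rz(-.15+np.pi)@DOWN))
E
```

```text
box 0.006 [ 0.5373 -0.0234] [197.1  82.2] -0.149999485763459 0.03366815204274193 2202
lid 0.006 [0.4109 0.2229] [167.2  87.2] -0.21050783731060463 0.01369438697326042 1013
lidh 0.025 [0.4142 0.2221] [71.2 16.8] -0.19417147455184036 0.03743383682787965 118
elbow 0.006 [ 0.4438 -0.2289] [62.8 60.3] -0.16288226122060845 0.022090322855131905 773
elbowup 0.05 [ 0.4232 -0.2255] [59.9 20.8] 1.4205158775364337 0.05961158679098588 174
block 0.04 [ 0.5465 -0.4221] [105.6  60.9] 0.19080117761331827 0.046069859734109264 1001
scene table z [np.float64(0.0013), np.float64(0.0016), np.float64(0.001), np.float64(0.0011)]
top table z [np.float64(-0.0004), np.float64(-0.0004), np.float64(-0.0002), np.float64(-0.0003)]
0.004 154 x hist [ 2  6  7  8  4  4  2  4  5 12 51 49]
0.009 72 x hist [ 0  0  0  0  0  3  3  1  3  3 50  9]
0.016 76 x hist [ 0  1  2  1  1  3  2  2  3  2 44 15]
0.025 84 x hist [ 0  2  2  1  2  3  2  3  2  1 49 17]
0.035 79 x hist [ 0  3  2  2  3  1  4  2  2  1 49 10]
cam in tool [ 0.0839  0.0004 -0.142 ]
[[-0.0008 -0.9471 -0.3209]
 [ 1.     -0.001   0.0005]
 [-0.0008 -0.3209  0.9471]] 65.38084082879567
(0.44, -0.22, 0.25) [-0.6138  0.206  -0.3062  1.0585  0.      2.6778] [-0.6138  0.206  -0.3062  1.0585  0.     -0.4638]
(0.546, -0.419, 0.25) [-0.7617  0.5864  0.2656  1.25    0.      2.5299] [-0.7617  0.5864  0.2656  1.25    0.     -0.6117]
(0.554, -0.023, 0.3) [-0.1746  0.2999 -0.0534  1.2176  0.      3.117 ] [-0.1746  0.2999 -0.0534  1.2176  0.     -0.0246]
(0.5, 0.35, 0.33) [ 0.4898  0.4046  0.1724  1.3386  0.     -2.5018] [0.4898 0.4046 0.1724 1.3386 0.     0.6398]
```

```bash
python3 - <<'E'
import cv2
p=cv2.imread("pics/scene0.png"); cv2.imwrite("pics/sceneblk.png",cv2.resize(p[280:360,110:270],None,fx=4,fy=4,interpolation=3))
E
```

```text
(no output)
```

View pics/sceneblk.png

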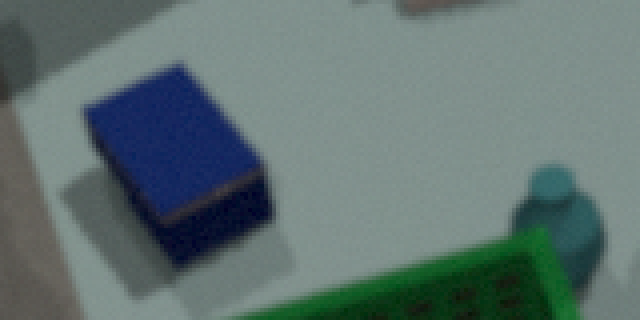

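The crop shows the block's front (+x) face running full height to the table at (220,225), while the underside is shadowed at the far, robot-side end (~110,160). So the foot is at world +x, and block, elbow and nosing all already face the right way for the box.

```bash
python3 - <<'E'
from h import *
np.set_printoptions(precision=4,suppress=True)
def g(W,k,c,lo,r=.12,hi=1): print(k,lo,*rect(W,near(W,c,r)&(W[...,2]>lo)&(W[...,2]<hi)))
for nm,c,a in(("block",(.546,-.419),.185),("elbow",(.444,-.225),-.15),("box",(.554,-.023),-.15)):
    m.movep(np.array([c[0]-.045,c[1],.24]),Rz(a+np.pi)@DOWN)
    p,W=look("wrist","w_"+nm); np.savez("w_"+nm,p=p,W=W)
    print(nm,m.get_t(),"table z",np.nanmedian(W[(abs(W[...,2])<.008)][:,2]))
    if nm=="block": g(W,nm,c,.035,.08); g(W,nm,c,.006,.08)
    if nm=="elbow": g(W,nm,c,.005,.06); g(W,nm,c,.045,.06)
    if nm=="box": g(W,nm,c,.004,.11); g(W,nm,c,.065,.11)
E
```

```text
block 2.2333 table z -0.0003224592901757972
block 0.035 [ 0.4984 -0.424 ] [136.   33.4] -1.3870712514217027 0.3131207950412957 41615
block 0.006 [ 0.4984 -0.424 ] [136.   33.4] -1.3870712514217027 0.3131207950412957 41615
elbow 3.1667 table z -0.00012872572599892385
elbow 0.005 [ 0.3888 -0.2248] [43.1  8.4] 1.4530312102335383 0.32080143184269905 7829
elbow 0.045 [ 0.3888 -0.2248] [43.1  8.4] 1.4530312102335383 0.32080143184269905 7829
box 4.1333 table z -3.1320092284237155e-05
box 0.004 [ 0.5064 -0.0234] [149.   33.5] 1.4231938191705629 0.3107981431610099 52879
box 0.065 [ 0.5064 -0.0234] [149.   33.5] 1.4231938191705629 0.3107981431610099 52879
```

Gripper was included; cap the height.

```bash
python3 - <<'E'
from h import *
np.set_printoptions(precision=4,suppress=True)
def g(k,c,lo,r=.12,hi=.1): 
    W=np.load("w_"+k+".npz")["W"];print(k,lo,*rect(W,near(W,c,r)&(W[...,2]>lo)&(W[...,2]<hi)))
g("block",(.546,-.419),.04,.08);g("block",(.546,-.419),.006,.08)
g("elbow",(.444,-.225),.005,.06);g("elbow",(.444,-.225),.053,.06);g("elbow",(.45,-.225),.005,.05,.02)
g("box",(.554,-.023),.004);g("box",(.554,-.023),.07);
W=np.load("w_box.npz")["W"]; 
cv2.imwrite("pics/w.png",np.hstack([cv2.resize(np.load(f"w_{k}.npz")["p"][:,:,::-1],(266,200)) for k in("block","elbow","box")]))
E
```

```text
block 0.04 [ 0.5468 -0.4202] [101.1  60. ] 0.19068268358956653 0.044309845674452175 6137
block 0.006 [ 0.5468 -0.4202] [101.1  60.2] 0.1907549051893782 0.04426157558479768 6496
elbow 0.005 [ 0.4435 -0.2265] [60.1 54.3] 1.4164251289440175 0.02879993691305127 3099
elbow 0.053 [ 0.424  -0.2234] [60.  14.7] 1.4141458625250731 0.05923051002208096 1104
elbow 0.005 [ 0.4584 -0.2287] [59.5 23.6] 1.424981332894224 0.013399830704618698 1187
box 0.004 [ 0.5542 -0.0235] [156.9  80.3] -0.14813806931954865 0.008073940261352497 14448
box 0.07 [ 0.4907 -0.0139] [80.1 28.2] 1.4222434701355682 0.07523415438134662 1244
```

View pics/w.png

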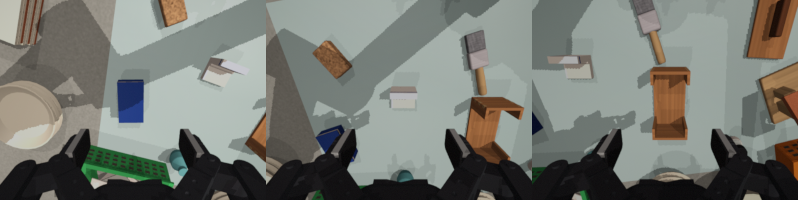

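The wrist views agree with the top camera to about 1 mm. Heights: block top 44 mm, elbow 59 mm, box rim 75 mm, box floor 8 mm. Next, the elbow.

```bash
cat >> h.py <<'E'
BOX=np.array([.5542,-.0235]); YB=-.149
def ofs(c,a,dx,dy=0): return np.array(c)+Rz(a)[:2,:2]@[dx,dy]
def P(xy,z): return np.array([xy[0],xy[1],z])
def down(a): return Rz(a+np.pi)@DOWN
def pick(xy,a,z,up,N=60):
    m.movep(P(xy,z+.09),down(a)); m.move_linear(P(xy,z),v=.12); effector.gripper_close(N)
    w=m.get_gripper_width(); m.move_linear(P(xy,z+.01),v=.05); m.move_linear(P(xy,up))
    print("picked w",w,m.get_gripper_width(),"F",m.get_grasp_force(),m.get_t())
def place(x,z,z0,y=0):
    "lower onto box at box-frame x; z final TCP height, z0 start height"
    xy=ofs(BOX,YB,x,y); m.movep(P(xy,z0),down(YB)); m.move_linear(P(xy,z+.012),v=.08)
    f0=m.get_contact_force()[2]
    for h in(.006,.003,.0015,.0005,0,-.0005,-.001):
        m.move_linear(P(xy,z+h),v=.03); f=m.get_contact_force()[2]-f0; print(h,round(float(f),2),end="; ")
        if f>1.5: break
    print(m.get_t())
E
python3 - <<'E'
from h import *
pick(ofs((.4435,-.2265),-.153,.006),-.153,.0035,.13)
place(-.035,.0115,.13)
p,W=look("wrist","e_in")
effector.ungrasp(); print(m.get_t(),m.get_grasp_force())
xy=ofs(BOX,YB,-.035); m.move_linear(P(xy,.03),v=.08); m.move_linear(P(xy,.13),v=.2)
m.movep(P(ofs((.5542,-.0235),0,-.045),.24),down(YB))
p,W=look("wrist","e_out"); np.savez("e_out",p=p,W=W); print(m.get_t())
l=(W[...,:2]-BOX)@Rz(YB)[:2,:2]
k=(abs(l[...,0])<.071)&(abs(l[...,1])<.033)
for lo,hi in((.06,.1),(.016,.03)):
    s=k&(W[...,2]>lo)&(W[...,2]<hi); L=np.dstack([l,W[...,2]]); print(lo,*rect(L,s))
E
```

```text
picked w 0.057304467133930656 0.057147576925994904 F 64.41088199615479 7.7083
0.006 1.32; 0.003 1.1; 0.0015 1.83; 10.925
11.375 0.0
12.9583
0.06 [-0.06095509  0.00027579] [59.6 14.7] 1.562690330226968 0.06725510997150724 1265
0.016 [-2.86731071e-02 -3.82595062e-05] [60.  28.7] -1.5672075315329463 0.021263312278538393 1679
```

View pics/e_out.png

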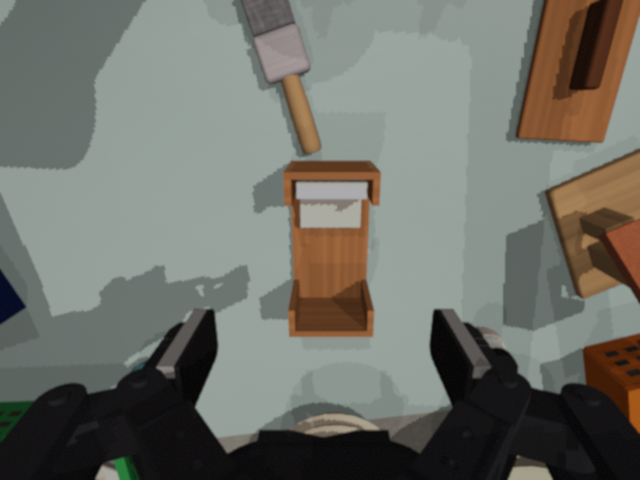

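The picture shows the elbow level in the box, with its upright at (331,190) against the robot-side end and its foot reaching row 228. In the box frame its origin is x = -41 mm, yaw error under 0.01 rad and top at 67 mm. Next, the block.

```bash
sed -i 's/f>1.5/f>2.5/' h.py; python3 - <<'E'
from h import *
pick(ofs((.5468,-.4202),.19,.004),.19,.008,.14)
place(.004,.016,.14)
effector.ungrasp(); print(m.get_t(),m.get_grasp_force())
xy=ofs(BOX,YB,.004); m.move_linear(P(xy,.05),v=.1); m.move_linear(P(xy,.13),v=.25)
m.movep(P(ofs(BOX,0,-.045),.24),down(YB))
p,W=look("wrist","b_out"); np.savez("b_out",p=p,W=W); print(m.get_t())
l=(W[...,:2]-BOX)@Rz(YB)[:2,:2]; L=np.dstack([l,W[...,2]])
k=(abs(l[...,0])<.071)&(abs(l[...,1])<.033)
for lo,hi in((.06,.1),(.045,.058)): print(lo,*rect(L,k&(W[...,2]>lo)&(W[...,2]<hi)))
m.movep(np.array([.49,.36,.34]),down(.305))
p,W=look("wrist","n_wr"); np.savez("n_wr",p=p,W=W); print(m.get_t())
E
```

```text
picked w 0.05912211435194796 0.05899982266823796 F 66.00589513778687 17.0917
0.006 -0.96; 0.003 -0.98; 0.0015 0.29; 0.0005 8.66; 21.2083
21.5917 0.0
23.1417
0.06 [-0.06114169  0.00017096] [59.4 14.4] -1.5701819802641994 0.06721059262820106 1254
0.045 [ 1.19495392e-04 -9.82933044e-05] [101.  60.] 0.0014263408360590812 0.05233075314475491 6344
24.6667
```

View pics/n_wr.png

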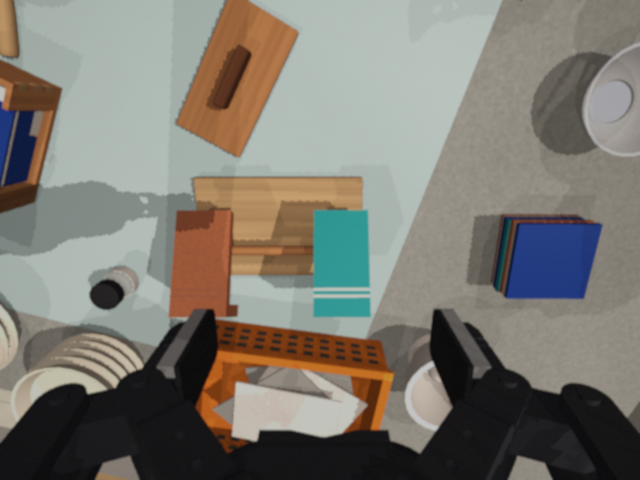

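The view shows the turquoise plate at about (342,262), between columns 313–370 and rows 210–317 with its lines at the far end, the terracotta one at (202,262), and the lid above at (238,78). I'll fit the plate's plane and rectangle from the wrist and top views, and measure the lid.

```bash
cat > n.py <<'E'
from h import *
np.set_printoptions(precision=4,suppress=True)
def fit(p,W,lab):
    H=hsv(p); k=near(W,(.57,.403),.09)&(H[...,0]>78)&(H[...,0]<98)&(H[...,1]>110)&(W[...,2]>.05)&(W[...,2]<.2)
    k=cv2.morphologyEx(k.astype(np.uint8),cv2.MORPH_CLOSE,np.ones((9,9)))>0
    k&=near(W,(.57,.403),.09)&(W[...,2]>.05)&(W[...,2]<.2)
    q=W[k]
    for _ in range(6):
        c=q.mean(0); n=np.linalg.svd(q-c,full_matrices=False)[2][2]; n*=np.sign(n[2]); q=W[k][abs((W[k]-c)@n)<.003]
    x=np.array([.825,.26,0]); x-=n*(x@n); x/=np.linalg.norm(x); y=np.cross(n,x)
    r=cv2.minAreaRect((np.stack([(q-c)@x,(q-c)@y],1)*1000).astype(np.float32))
    a=np.radians(r[2]); a=(a+np.pi/4)%(np.pi/2)-np.pi/4
    C=c+x*r[0][0]/1000+y*r[0][1]/1000; X=x*np.cos(a)+y*np.sin(a)
    print(lab,len(q),"C",C,"size",np.round(r[1],1),"X",X,"n",n,"pitch",np.degrees(np.arctan2(X[2],np.hypot(*X[:2]))),"yaw",np.arctan2(X[1],X[0]),"n.y tilt",n@np.array([-np.sin(.305),np.cos(.305),0]))
z=np.load("n_wr.npz"); fit(z["p"],z["W"],"wrist"); W=z["W"]
fit(np.load("top0.npz")["p"],np.load("topW.npy"),"top")
for lo,hi in((.008,.02),(.03,.045)): print("lid",*rect(W,near(W,(.411,.226),.1)&(W[...,2]>lo)&(W[...,2]<hi)))
E
python3 n.py
```

```text
wrist 5689 C [0.5551 0.398  0.1094] size [114.7  58.2] X [0.8249 0.2634 0.5001] n [-0.4773 -0.1492  0.866 ] pitch 30.00682208109192 yaw 0.3090601831379619 n.y tilt 0.0010327900325159771
top 1070 C [0.5573 0.398  0.1096] size [115.2  58.9] X [0.83   0.267  0.4896] n [-0.4681 -0.1437  0.8719] pitch 29.31677694100431 yaw 0.31125977259912424 n.y tilt 0.0034546309308121845
lid [0.4116 0.2251] [160.2  85.1] -0.20051019742039244 0.012270282445696529 9594
lid [0.4116 0.2254] [69.9 14.6] -0.20248599663312294 0.0379147514283007 932
```

```bash
cat > g.py <<'E'
from h import *
np.set_printoptions(precision=4,suppress=True)
C=np.array([.5556,.398,.1095]); n=np.array([-np.sin(np.pi/6)*np.cos(.3085),-np.sin(np.pi/6)*np.sin(.3085),np.cos(np.pi/6)])
Y=np.array([-np.sin(.3085),np.cos(.3085),0]); X=np.cross(Y,n); R=np.column_stack([X,Y,n])@Rz(np.pi)@DOWN
G=C+X*.012-n*.0105
m.movep(G+n*.08,R); m.move_linear(G,v=.1); effector.gripper_close(80)
print("w",m.get_gripper_width(),m.get_grasp_force(),m.get_t())
m.move_linear(G+n*.01,v=.04); m.move_linear(G+n*.06,v=.1); q=G+n*.06
m.move_linear(np.array([q[0],q[1],.27]),v=.2)
m.movep(np.array([q[0],q[1]-.02,.27]),down(.3085))
p,W=look("wrist","n_held"); np.savez("n_held",p=p,W=W,t=m.get_tcp_pos(),R=m.get_tool_rot())
print("w",m.get_gripper_width(),m.get_grasp_force(),m.get_t())
# plate top in nosing-aligned frame about TCP
L=(W-m.get_tcp_pos())@Rz(.3085); H=hsv(p)
k=(abs(L[...,2]-.0105)<.008)&(abs(L[...,0])<.12)&(abs(L[...,1])<.034)&(H[...,0]>78)&(H[...,0]<98)
a=L[k]; print(len(a),a.min(0),a.max(0)); A=np.c_[a[:,:2],np.ones(len(a))]; print("plane",np.linalg.lstsq(A,a[:,2],rcond=None)[0]); print("xmin 0.5%",np.percentile(a,[.5,99.5],axis=0))
E
python3 g.py
```

```text
w 0.05676099237618712 83.20425152778625 27.075
w 0.05711921060949744 86.11794590950012 29.6667
39071 [-0.0702 -0.0313  0.0029] [0.0469 0.0298 0.0184]
plane [-0.002  -0.0038  0.0089]
xmin 0.5% [[-0.07   -0.0302  0.0071]
 [ 0.0449  0.0289  0.0107]]
```

View pics/n_held.png

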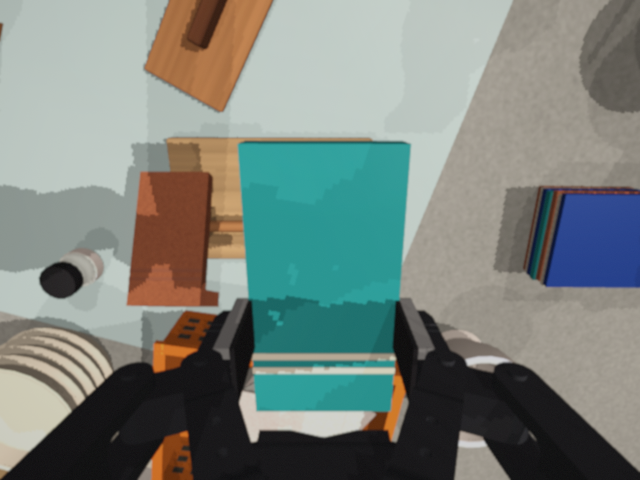

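The nosing is held level at (325,275), its near edge at row 142, 70 mm from the TCP as planned. Next, lower it into the box.

```bash
python3 - <<'E'
from h import *
np.set_printoptions(precision=4,suppress=True)
xy=ofs(BOX,YB,.022)
m.movep(P(xy,.25),down(YB))
place(.022,.0573,.15)
effector.ungrasp(); print(m.get_t(),m.get_grasp_force())
m.move_linear(P(xy,.09),v=.1); m.move_linear(P(xy,.15),v=.25)
m.movep(P(ofs(BOX,0,-.045),.25),down(YB))
p,W=look("wrist","c_out"); np.savez("c_out",p=p,W=W); print(m.get_t())
l=(W[...,:2]-BOX)@Rz(YB)[:2,:2]; L=np.dstack([l,W[...,2]]); H=hsv(p)
k=(abs(l[...,0])<.078)&(abs(l[...,1])<.038)&(W[...,2]>.055)&(W[...,2]<.09)
t=k&(H[...,0]>78)&(H[...,0]<98)&(H[...,1]>110); print(*rect(L,t)); a=L[t]
a=a[abs(a[:,2]-np.median(a[:,2]))<.004]
print("plane",np.linalg.lstsq(np.c_[a[:,:2],np.ones(len(a))],a[:,2],rcond=None)[0],a.min(0),a.max(0))
E
```

```text
0.006 0.19; 0.003 0.97; 0.0015 0.7; 0.0005 -0.1; 0 -0.51; -0.0005 0.25; -0.001 6.62; 34.65
35.05 0.0
36.525
[-0.0062 -0.0005] [85.  59.4] 0.002042698911624674 0.06627332905142855 5624
plane [ 0.0013 -0.0006  0.0663] [-0.0486 -0.0301  0.0624] [0.0685 0.0298 0.069 ]
```

View pics/c_out.png

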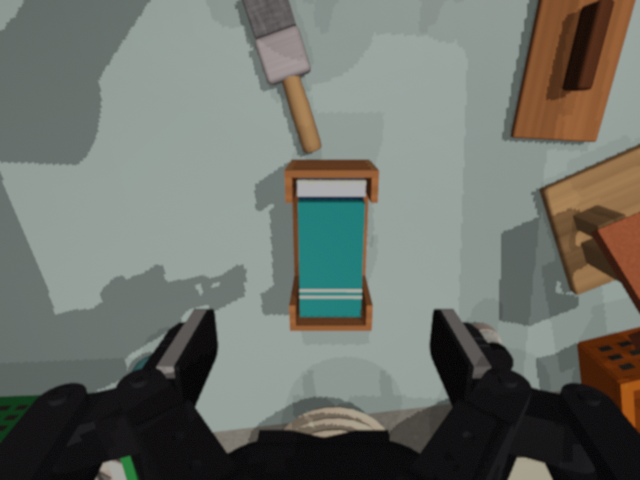

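The nosing caps the block: plate spans x = -48 to +68 mm in the box, level, top at 66 mm (pixels 298–366, 198–318). Next, the lid.

```bash
python3 - <<'E'
from h import *
np.set_printoptions(precision=4,suppress=True)
pick((.4116,.2253),-.2015,.018,.2,60)
place(0,.089,.2)
effector.ungrasp(); print(m.get_t(),m.get_grasp_force())
xy=ofs(BOX,YB,0); m.move_linear(P(xy,.2),v=.15)
m.movep(P(ofs(BOX,0,-.045),.27),down(YB))
p,W=look("wrist","l_out"); print(m.get_t())
L=np.dstack([(W[...,:2]-BOX)@Rz(YB)[:2,:2],W[...,2]])
k=(abs(L[...,0])<.1)&(abs(L[...,1])<.06)&(W[...,2]>.075)&(W[...,2]<.095); print(*rect(L,k)); a=L[k]
a=a[abs(a[:,2]-np.median(a[:,2]))<.003]
print("plane",np.linalg.lstsq(np.c_[a[:,:2],np.ones(len(a))],a[:,2],rcond=None)[0])
E
```

```text
picked w 0.012448469984604664 0.012778896318206166 F 58.46466243267059 40.8917
0.006 0.45; 0.003 0.69; 0.0015 0.25; 0.0005 0.15; 0 3.89; 44.7417
45.4417 0.0
46.8083
[-0.0001 -0.    ] [160.4  84.1] -8.402273239216385e-05 0.0832829833429446 13029
plane [ 0.001  -0.0003  0.0833]
```

View pics/l_out.png

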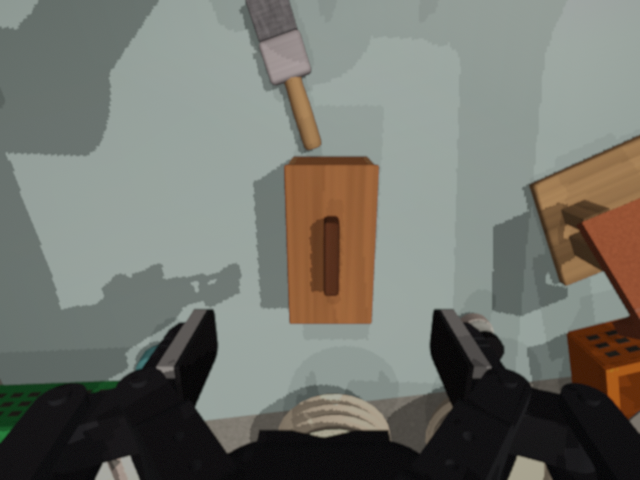

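The lid sits square, centred and level on the box (pixels 286–378, 160–323), with its top at 83.3 mm (nominal 84).

```bash
python3 -c "
from cell import manip as m, cams, effector
print(m.sign_off(),m.get_t())"
```

```text
the job is handed in; nothing more can be done
the job is handed in; nothing more can be done
```

The elbow, block and nosing are nested level in the box with the lid square and down on the rim; the job was handed in at about 47 s, and no verdict was returned.

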